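# Set and lock the drone cradle

## Task

Set the blue drone cradle for a medium airframe: pull its sliding bar out by the upright black handle to the middle of its three click positions and leave it there. Then take the yellow T-handled hex key out of its orange rack, push it fully home in the socket of the clamp screw on top of the cradle, and only then turn the screw clockwise until it stops. Leave the key standing fully home in the screw, the bar still on its middle click, and do not disturb the battery, the motor or the remote control.

Things in the scene. Friction and masses are not known exactly. Their poses are not given: they have to be found in the camera images.
- cradle: Blue cradle block, fixed, 100 mm in x, 110 mm in y, top face 62 mm above the bench, on a dark base plate 150 x 90 mm, 8 mm thick. Origin under its centre, z up. An aluminium bar runs through it along y: on its +y end the upright black handle, on its -y end a V-shaped rubber rest about 85 mm high, 125 mm from the centre when the bar is in. The clamp screw is in the middle of the top.
- slide_grip (a point): Centre of the upright black handle on the sliding bar: a square post 24 x 24 mm with a red band, free from 36 to 95 mm above the bench (this point: 70 mm). Axes are the cradle's: the handle's faces are square to x and y, and +y is the way the bar is pulled out. Bar in: handle centre 100 mm from the screw's axis, 45 mm from the block's face. A 34 x 30 mm foot plate is below it.
- index_slide (a joint): How far the bar is pulled out, m: 0 fully in (where it starts, within 3 mm), 0.025 the middle click, 0.050 fully out. Springs draw it into each of the three clicks; pulling from one to the next takes up to about 12 N, and let go within about 8 mm of a click it settles into it.
- socket_floor (a point): Centre of the floor of the clamp screw's hex socket, 42 mm above the bench. The screw head is a steel disc 30 mm wide, top 66 mm above the bench; the socket is 24 mm deep, 15 mm across flats (1 mm wider than the key). z is the screw's axis, up; x and y turn with the screw: flats face +y and -y and every 60 degrees from there, corners lie on +x and -x; a red mark on the head lies on +x.
- clamp_screw (a joint): Turn of the clamp screw, rad, growing clockwise as seen from above. It starts between 0 and 0.5 and comes to a hard stop at 1.5; it takes about 0.15 N m to turn. The key has about 0.14 rad of free play in the socket either way.
- key_grip (a point): Centre of the yellow T-handle of the hex key: a bar 100 mm long in x, 16 mm wide in y, 22 mm high in z, on top of the steel shaft; the key weighs about 0.3 kg. z points from the tip to the handle along the shaft. In the rack the key stands upright and this point is 151 mm above the bench; fully home in the screw, 183 mm.
- key_tip (a point): Lower end of the hex key, 141 mm below the centre of its handle, same axes. The shaft is a hexagon 14 mm across flats, flats facing +y and -y and every 60 degrees from there, corners on +x and -x; its last 4 mm taper to a 9 mm wide tip. A brass collar 34 mm wide sits 40 to 46 mm above the tip; in the rack it rests on the rack's top.
- key_rack: Orange rack, a fixed block 80 x 80 mm, 50 mm high (black foot plate 96 x 96 mm); origin at the centre of its underside. The key stands in the round hole at its centre, 40 mm deep in it, and is drawn out straight up.
- battery: Black and red battery pack 75 x 150 x 62 mm, loose, to be left alone; origin at the centre of its underside.
- motor: Dark drone motor, 60 mm wide, 46 mm high, loose, to be left alone; origin at the centre of its underside.
- remote: Grey remote control with two sticks, 95 x 170 mm, 63 mm high, loose, to be left alone; origin at the centre of its underside.
- hex_key: The hex key as a whole (see key_tip, which is its origin).
Things that resemble listed ones, but are neither listed nor needed, are in the scene too. What is meant by the hex_key is not white, and is the smaller of those in its own colour.

How it is judged:
On the way, in this order (a step that is already met when the one before it is completed fails the run):
1. the sliding bar is on its middle click (within 5 mm) (value of joint index_slide between 0.02 and 0.03 m), for 0.3 s.
2. the key is fully home in the screw (tip within 3 mm of the socket floor, upright within 0.1 rad) before the screw has been turned past 0.8 rad (z of key_tip in the frame of socket_floor between -0.003 and 0.003 m and horizontal distance between key_tip and socket_floor below 0.004 m and angle between the z axis of key_tip and the z axis of socket_floor, either way round below 0.1 rad and value of joint clamp_screw below 0.8 rad), for 0.2 s.
3. the screw is turned clockwise to its stop (past 1.3 rad) with the key fully home (z of key_tip in the frame of socket_floor between -0.003 and 0.003 m and horizontal distance between key_tip and socket_floor below 0.004 m and angle between the z axis of key_tip and the z axis of socket_floor, either way round below 0.1 rad and value of joint clamp_screw above 1.3 rad), for 0.2 s.
At the end, for the whole second after the job is handed in: The bar is within 5 mm of its middle click, the screw is past 1.3 rad (stop at 1.5), and the key stands released and at rest in the socket, tip within 3 mm of the floor and 4 mm of the axis, upright within 0.1 rad (all of step 1 and all of step 3 and linear speed of hex_key below 0.02 m/s); the robot touches nothing.
It fails at once if the screw is turned past 0.8 rad while the bar is not on its middle click (value of joint clamp_screw above 0.8 rad and not (value of joint index_slide between 0.02 and 0.03 m)).
It fails at once if the battery, the motor or the remote control is moved by more than 30 mm (distance of any of battery, motor, remote from where it was at the start of the episode above 0.03 m).
It also fails if it takes over 62 s, if anything falls off the work surface, if the arm or the gripper's body presses on something with over 40 N, if the wrist force passes 120 N, or if a joint passes its speed limit or range.

## Robot

A 6-joint arm with a two-finger parallel gripper is mounted at the origin on the work surface. World frame = base frame: x ahead of the robot, y to its left, z up, the work surface at z = 0. Lengths are in m, angles in rad, forces in N, time in s.
With the tool pointing down it reaches from about 0.3 to 0.775 m from the base axis. Payload 14.6 kg.
Tool frame: the origin (TCP) lies on the mounting face of the last link; the fingertips stand 199 mm ahead of it and the grasp point (between the pads) lies 180 mm ahead of it; z points along the fingers, y is the direction in which the jaws open and shut (so a half turn about z gives the same grasp; the last joint's range is limited). The gripper opens to 94 mm and grips with 3 to 60 N. Pads are 16 mm wide; open, the fingers measure 119 mm over their backs; the gripper's body (75 mm by 177 mm) begins 78 mm behind the grasp point.
Start: joints at [1.095, 0.3, 1.521, -0, 1.321, -0.067], TCP at [0.219, 0.505, 0.405] pointing down, gripper open.
Joint ranges: [-3.03, 3.03], [-0.79, 2.21], [0.23, 2.52], [-1.04, 4.18], [0, 3.07], [-2.55, 2.55]. Speed limits (rad/s): [2.22, 2.22, 2.57, 3.14, 3.14, 3.14].

## Interface

Orientations are given as [roll, pitch, yaw] about the fixed x, y, z axes, in that order (R = Rz(yaw) Ry(pitch) Rx(roll)).
In Python, from station import sensors, vision, job gives the robot as it stands. The module is installed in compiled form; this text tells all that it offers.
- The arm moves only by the tool arm_command, never from a script. Its argument "plan" is one flat list of numbers, 5 for each row, row after row: the closure, from -1 (fully open) to 1 (shut), so that 0 is half open, then the shift along the world's x, y, z scaled (see below), then the turn about the world's z scaled (see below). A call has 1 to 20 rows; each row is the pose to reach, as a shift and turn from the pose commanded when the call began; what a row does not reach only later rows make up. The controller multiplies each number of a shift by 400 mm and each number of a turn by 120 degrees. A row lasts 1/10 s, in which the tool goes at most 50 mm and 8.59 degrees, less where a joint would pass 70% of its speed; a pose out of reach is approached as far as the arm can. A call with a number of a shift or a turn outside -1 to 1 is refused whole. A call with a gripper value outside its range is refused whole. The fingers move at their own pace and stop on an object; "newtons" is the grip in N (left out, the last holds). Time passes only in rows, so rows that repeat a pose let the fingers close. It gives the time, the measured TCP pose, the force and the opening at its end, in the units of the state.
- sensors.get_obs(): the state, without advancing time (a new reading comes with each control period).
- vision.camera(name): name is "scene" or "side" or "wrist"; returns the picture (420x560x3 uint8, blue, green, red); there is no depth.
- vision.camera_params(name): a dict with "intrinsics" (3x3 intrinsics, pixels), "rvec" (rotation vector, rad) and "tvec" (3), from world to camera coordinates, as OpenCV has them. Camera axes: x right, y down, z forward; pixel columns grow to the right and rows downward; lengths in m; the calibration is good to about 2 mm. The wrist camera is an equidistant fisheye: a pixel r from the principal point sees the ray r / f radians off the axis. A picture is of the moment at which its call begins: read the wrist's pose just before it. camera_params takes no time and is no camera call; for the wrist camera it gives the pose at the moment of the call.
- job.hand_in(): hands the job in, once; it reports no verdict.
Trained networks look in the newest picture that a camera, given by its name, has taken for a name from the list of things; names that differ only in an ending like _2 or _b are one class to them, and where a whole thing is asked for, a point or a joint stands for the part that bears it (a point fixed in the world has none). Each returns a list of dicts, best first, with "confidence" (0 to 1); they miss things now and then, are a little off and sometimes report something else, mostly with a low value. They report only what shows in the picture. A call takes as long as a camera call. They do not tell look-alikes from the thing itself.
- vision.search_frame(name, camera): "at" ([row, column] in pixels, amid what is visible of it).
- vision.silhouettes(name, camera): "mask" (420x560 bool, what is visible of it) and "at" ([row, column] in pixels, amid what is visible of it).
- vision.pinpoint(name, camera): "at" ([row, column] in pixels: a listed point, or the origin of a listed thing).
The state is a dict: "time_s": time; "qpos": joint angles; "joint_vel": joint speeds; "tau": joint torques, N m; "ee_pos": TCP position; "eef_rot": TCP orientation; "force": force on the tool from outside, world axes, zero at the start; "moment": the same for the moment, N m; "grip_width": finger opening in m.
Only numpy, scipy, OpenCV 4.12 (cv2) and the standard library are available. Lean on these libraries where they do the work, as an engineer would, in place of code of your own. Each camera call takes 0.05 s, during which the arm holds its last target.

## Working session

There is one attempt and no reset: what is moved stays moved. The work goes in short steps, Python scripts to look and compute and a tool call to move; the robot and the scene stay as the last step left them, time stands still between calls to the robot, and variables do not carry over. Pictures are saved under pics/ and viewed, and the job is handed in when it is done.

Besides the shell and the picture viewer there is one more tool, called after "Call:" as name(argument=value, ...) on one line, values as JSON. arm_command: Moves the arm, as the interface text tells. Its arguments: {"type":"object","properties":{"plan":{"type":"array"},"newtons":{"type":"number"}},"required":["plan"]}

```bash
mkdir -p pics
python3 - <<'E'
from station import sensors, vision
import cv2,numpy as np
o=sensors.get_obs(); print({k:np.round(v,3).tolist() for k,v in o.items()})
for c in("scene","side","wrist"):
    im=vision.camera(c); cv2.imwrite(f"pics/{c}0.png",im)
    p=vision.camera_params(c); print(c,{k:np.round(v,4).tolist() for k,v in p.items()})
E
```

```text
{'time_s': 0.0, 'qpos': [1.095, 0.3, 1.522, 0.0, 1.321, -0.067], 'joint_vel': [0.001, 0.001, -0.002, 0.002, -0.0, -0.002], 'tau': [-0.0, -53.181, -35.274, 0.071, 0.024, -0.0], 'ee_pos': [0.219, 0.505, 0.404], 'eef_rot': [-3.14, -0.0, 2.733], 'force': [-0.42, 0.615, 0.625], 'moment': [0.013, 0.025, -0.024], 'grip_width': 0.094}
scene {'intrinsics': [[381.7434, 0.0, 286.8051], [0.0, 381.7434, 211.5605], [0.0, 0.0, 1.0]], 'rvec': [1.7558, 1.5786, -0.7568], 'tvec': [-0.0104, -0.2776, 1.6224]}
side {'intrinsics': [[497.9395, 0.0, 274.6605], [0.0, 497.9395, 209.561], [0.0, 0.0, 1.0]], 'rvec': [2.0048, -0.7258, 0.4139], 'tvec': [-0.4697, 0.2786, 1.1223]}
wrist {'intrinsics': [[325.1923, 0.0, 274.391], [0.0, 325.1923, 210.6916], [0.0, 0.0, 1.0]], 'rvec': [-2.4619, -1.6173, -0.1833], 'tvec': [-0.5497, -0.0226, 0.3897]}
```

View pics/scene0.png

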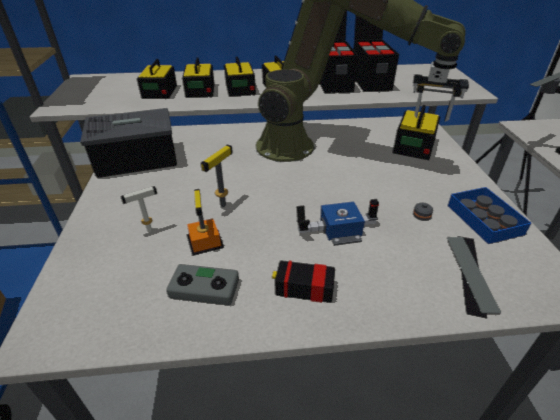

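View pics/side0.png

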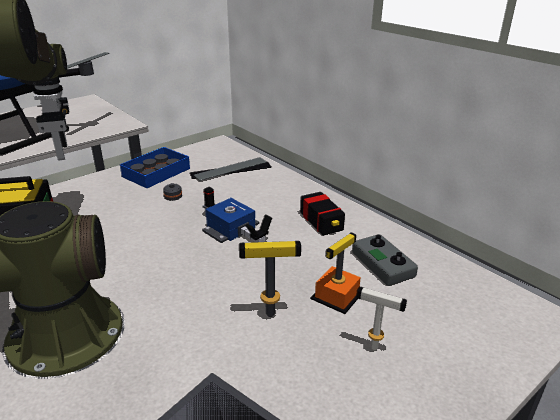

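View pics/wrist0.png

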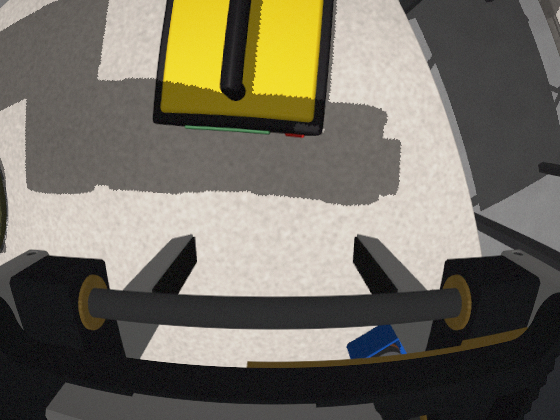

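The scene shows the key in its orange rack (scene 205,235), a bigger yellow key at (220,180), a white key at (140,205), the cradle at (342,220) with its handle at (373,208), and the motor at (424,211). Next I triangulate with the networks.

```bash
cat > h.py <<'E'
from station import sensors, vision
import cv2,numpy as np
from scipy.optimize import least_squares
def P(c):
    p=vision.camera_params(c); return np.array(p["intrinsics"]),np.array(p["rvec"],float),np.array(p["tvec"],float)
def proj(c,X,pp=None):
    K,r,t=pp or P(c); X=np.atleast_2d(X).astype(float)
    if c!="wrist": return cv2.projectPoints(X,r,t,K,None)[0].reshape(-1,2)
    return cv2.fisheye.projectPoints(X.reshape(-1,1,3),r,t,K,np.zeros(4))[0].reshape(-1,2)
def ray(c,uv,pp=None):
    K,r,t=pp or P(c); R=cv2.Rodrigues(r)[0]
    if c=="wrist":
        d=np.array([(uv[0]-K[0,2])/K[0,0],(uv[1]-K[1,2])/K[1,1]]); th=np.linalg.norm(d)
        v=np.r_[d/th*np.sin(th),np.cos(th)] if th>0 else np.array([0,0,1.])
    else: v=np.linalg.inv(K)@np.r_[uv,1]
    v=R.T@v; return -R.T@t, v/np.linalg.norm(v)
def atz(c,uv,z,pp=None):
    o,v=ray(c,uv,pp); return o+v*(z-o[2])/v[2]
def tri(rays):
    A=np.zeros((3,3));b=np.zeros(3)
    for o,v in rays:
        M=np.eye(3)-np.outer(v,v);A+=M;b+=M@o
    X=np.linalg.solve(A,b); return X,[float(np.linalg.norm((np.eye(3)-np.outer(v,v))@(X-o))) for o,v in rays]
E
python3 - <<'E'
from h import *
for c in("scene","side"): vision.camera(c)
for n in("slide_grip","socket_floor","cradle","key_grip","key_tip","key_rack","motor","battery","remote"):
    d={}
    for c in("scene","side"):
        r=vision.pinpoint(n,c); d[c]=r
        print(n,c,[(np.round(q["at"],1).tolist(),round(q["confidence"],2)) for q in r[:4]])
    for a in d["scene"][:3]:
        for b in d["side"][:3]:
            X,e=tri([ray("scene",a["at"][::-1]),ray("side",b["at"][::-1])])
            if max(e)<.01: print("   ",np.round(X,4),np.round(e,4),np.round(a["at"]))
E
```

```text
slide_grip scene [([207.7, 372.2], 0.86)]
slide_grip side [([198.6, 208.7], 0.77)]
    [0.5308 0.2199 0.0622] [0.0002 0.0002] [208. 372.]
socket_floor scene [([215.1, 343.6], 0.44)]
socket_floor side [([214.7, 232.3], 0.4)]
    [0.5457 0.1237 0.0476] [0.0052 0.0052] [215. 344.]
cradle scene [([229.2, 343.1], 0.65)]
cradle side [([227.6, 229.7], 0.96)]
    [ 0.5441  0.1319 -0.0063] [0.0007 0.0007] [229. 343.]
key_grip scene [([201.5, 198.1], 0.69), ([193.3, 137.1], 0.64), ([157.9, 219.2], 0.58)]
key_grip side [([243.6, 338.3], 0.98), ([299.6, 378.6], 0.76), ([248.0, 267.4], 0.57)]
    [ 0.5611 -0.2971  0.1518] [0.0041 0.0041] [202. 198.]
    [ 0.4908 -0.478   0.1421] [0.0039 0.0039] [193. 137.]
    [ 0.3908 -0.2421  0.1874] [0.0017 0.0017] [158. 219.]
key_tip scene [([207.0, 223.9], 0.86), ([235.3, 149.9], 0.8), ([238.3, 205.8], 0.6)]
key_tip side [([346.7, 379.2], 0.94), ([313.1, 271.0], 0.78), ([294.3, 333.3], 0.62), ([197.7, 208.9], 0.5)]
    [ 3.966e-01 -2.459e-01 -3.000e-04] [0.0014 0.0014] [207. 224.]
    [ 0.5137 -0.474  -0.005 ] [0.0014 0.0014] [235. 150.]
    [ 0.5543 -0.2967  0.0047] [0.0015 0.0015] [238. 206.]
key_rack scene [([241.1, 203.8], 0.91)]
key_rack side []
motor scene [([216.4, 421.1], 0.69)]
motor side [([193.3, 173.4], 0.85)]
    [0.5117 0.404  0.0036] [0.0069 0.0069] [216. 421.]
battery scene [([286.7, 307.1], 0.82), ([289.1, 202.8], 0.18)]
battery side [([222.5, 321.1], 0.73)]
    [ 0.7735 -0.0229 -0.0018] [0.0047 0.0047] [287. 307.]
remote scene [([286.5, 200.3], 0.64), ([237.6, 206.3], 0.42)]
remote side [([267.8, 380.8], 0.65)]
    [ 0.7365 -0.2994 -0.0021] [0.0043 0.0043] [286. 200.]
```

Run:
```python
from h import *
from scipy.spatial.transform import Rotation as Ro
o=sensors.get_obs(); K,r,t=P("wrist"); R=cv2.Rodrigues(r)[0]
T=Ro.from_euler("xyz",o["eef_rot"]).as_matrix()
print("cam in tool",T.T@(-R.T@t-o["ee_pos"]),"axis",T.T@R.T@[0,0,1])
```

```text
cam in tool [6.59468887e-02 9.36387113e-05 1.99813744e-02] axis [-2.25308263e-01 -8.43965812e-05  9.74287524e-01]
```

Call:
arm_command(plan=[-1, 0.9, -0.84, 0, 0.265, -1, 0.9, -0.84, 0, 0.265, -1, 0.9, -0.84, 0, 0.265, -1, 0.9, -0.84, 0, 0.265, -1, 0.9, -0.84, 0, 0.265, -1, 0.9, -0.84, 0, 0.265, -1, 0.9, -0.84, 0, 0.265, -1, 0.9, -0.84, 0, 0.265, -1, 0.9, -0.84, 0, 0.265, -1, 0.9, -0.84, 0, 0.265, -1, 0.9, -0.84, 0, 0.265, -1, 0.9, -0.84, 0, 0.265, -1, 0.9, -0.84, 0, 0.265])

```text
time_s: 2.45
ee_pos: [0.578, 0.1694, 0.4045]
eef_rot: [3.141, -0.0, -2.995]
force: [0.6, 0.6, -0.3]
grip_width: 0.0939
```

Run:
```python
from h import *
im=vision.camera("wrist"); cv2.imwrite("pics/w1.png",im)
for n in("slide_grip","socket_floor","cradle"):
    r=vision.pinpoint(n,"wrist")
    for q in r[:2]: print(n,np.round(q["at"],1),round(q["confidence"],2),[np.round(atz("wrist",q["at"][::-1],z),4) for z in {"slide_grip":[.07],"socket_floor":[.042,.066],"cradle":[0]}[n]])
o=sensors.get_obs(); print(o["time_s"],o["ee_pos"],o["eef_rot"],o["qpos"])
```

```text
slide_grip [167.4 334.6] 0.93 [array([0.5329, 0.2237, 0.07  ])]
socket_floor [158.5 232. ] 0.88 [array([0.5418, 0.1199, 0.042 ]), array([0.5397, 0.1227, 0.066 ])]
cradle [156.9 238.3] 0.6 [array([0.5425, 0.122 , 0.    ])]
2.65 [0.57787502 0.16979887 0.40499238] [ 3.14152284e+00  3.89647467e-04 -2.99369352e+00] [ 2.24980895e-01  4.17012442e-01  1.36222935e+00  4.04764363e-05
  1.36195699e+00 -1.49372296e+00]
```

View pics/w1.png

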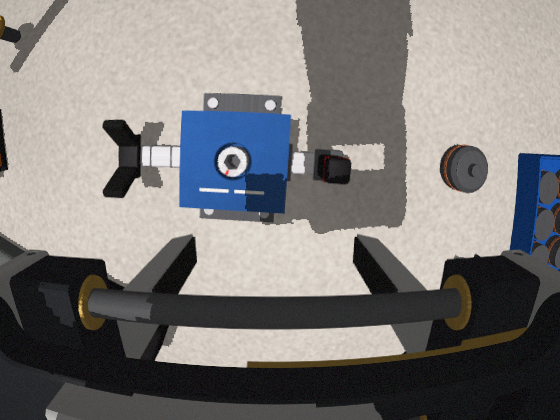

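Run:
```python
from h import *
im=cv2.imread("pics/w1.png"); pp=P("wrist")
hsv=cv2.cvtColor(im,cv2.COLOR_BGR2HSV)
m=cv2.inRange(hsv,(100,120,60),(130,255,255)); m[:,330:]=0;m[230:]=0
c=max(cv2.findContours(m,cv2.RETR_EXTERNAL,cv2.CHAIN_APPROX_NONE)[0],key=cv2.contourArea)
pts=np.array([atz("wrist",p[0],.062,pp)[:2] for p in c]).astype(np.float32)
print(cv2.minAreaRect(pts*1000))
# rectified view at z=.066 around screw: 0.25mm/px
cx,cy=.5397,.1227; S=.00015;N=400
g=np.array([[cx+(200-r)*S, cy+(200-k)*S,.066] for r in range(N) for k in range(N)])
uv=proj("wrist",g,pp).astype(np.float32).reshape(N,N,2)
rec=cv2.remap(im,uv[...,0],uv[...,1],cv2.INTER_CUBIC); cv2.imwrite("pics/rec1.png",rec)
# handle top z=.095
cx,cy=.5329,.2237;S=.0003
g=np.array([[cx+(200-r)*S, cy+(200-k)*S,.095] for r in range(N) for k in range(N)])
uv=proj("wrist",g,pp).astype(np.float32).reshape(N,N,2)
rec2=cv2.remap(im,uv[...,0],uv[...,1],cv2.INTER_CUBIC); cv2.imwrite("pics/rec1b.png",np.hstack([rec,cv2.convertScaleAbs(rec2,alpha=2,beta=30)]))
```

```text
((542.7041015625, 123.14911651611328), (99.9962387084961, 110.17656707763672), 5.133476734161377)
```

View pics/rec1b.png

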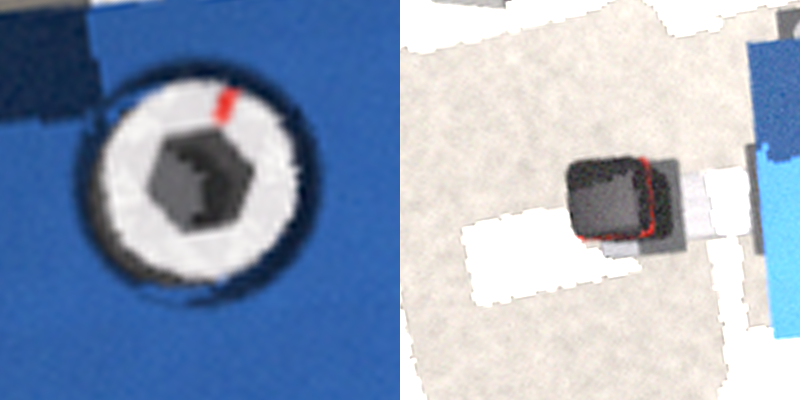

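Call:
arm_command(plan=[0, -0.111, 0.132, 0, -0.028, 0, -0.111, 0.132, 0, -0.028, 0, -0.111, 0.132, -0.15, -0.028, 0, -0.111, 0.132, -0.15, -0.028, 0, -0.111, 0.132, -0.15, -0.028], newtons=50)

```text
time_s: 3.15
ee_pos: [0.534, 0.2217, 0.3437]
eef_rot: [-3.141, -0.003, -3.054]
force: [0.4, -0.2, 0.9]
grip_width: 0.0576
```

Run:
```python
from h import *
im=vision.camera("wrist"); cv2.imwrite("pics/w2.png",im)
o=sensors.get_obs(); print(o["time_s"],o["ee_pos"],o["eef_rot"],o["grip_width"])
```

```text
3.2 [0.53440582 0.22156684 0.3453667 ] [-3.14145763e+00 -3.79750070e-04 -3.05394662e+00] 0.05377619778037865
```

View pics/w2.png

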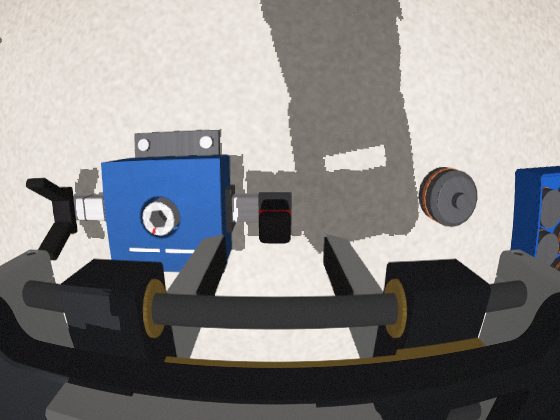

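The handle (275,218) sits centred between the jaws at columns 210 and 340. I'll go down and close.

Call:
arm_command(plan=[0, 0, 0, -0.12, 0, 0, 0, 0, -0.232, 0, 0, 0, 0, -0.232, 0, 0.6, 0, 0, -0.232, 0, 0.6, 0, 0, -0.232, 0, 0.6, 0, 0, -0.232, 0, 0.6, 0, 0, -0.232, 0, 0.6, 0, 0, -0.232, 0], newtons=50)

```text
time_s: 4.0
ee_pos: [0.5347, 0.2216, 0.2542]
eef_rot: [3.141, 0.003, -3.054]
force: [-1.2, -0.9, 8.8]
grip_width: 0.0235
```

Run:
```python
from h import *
o=sensors.get_obs(); print(o["time_s"],o["ee_pos"],o["eef_rot"],o["grip_width"],o["force"])
```

```text
4.0 [0.53468334 0.22156526 0.25417576] [ 3.14100356  0.00340013 -3.05402749] 0.02353801551586911 [-1.19656183 -0.88887179  8.79077784]
```

Call:
arm_command(plan=[0.6, -0.002, 0.022, 0, 0, 0.6, -0.004, 0.044, 0, 0, 0.6, -0.006, 0.065, 0, 0, 0.6, -0.006, 0.065, 0, 0, 0.6, -0.006, 0.065, 0, 0, 0.6, -0.006, 0.065, 0, 0])

```text
time_s: 4.6
ee_pos: [0.5324, 0.2474, 0.2542]
eef_rot: [3.141, 0.004, -3.054]
force: [1.3, -2.1, 8.0]
grip_width: 0.0236
```

Run:
```python
from h import *
o=sensors.get_obs(); print(o["time_s"],o["ee_pos"],o["eef_rot"],o["grip_width"],o["force"])
```

```text
4.6 [0.53240408 0.24744817 0.25415965] [ 3.14112249  0.00373053 -3.05411264] 0.023592772042372402 [ 1.29853674 -2.12355831  8.02836281]
```

Call:
arm_command(plan=[0, 0, 0, 0, 0, 0, 0, 0, 0, 0, 0, 0, 0, 0, 0, 0, 0, 0, 0.12, 0, 0, 0, 0, 0.24, 0, 0, 0, 0, 0.36, 0, 0, 0, 0, 0.41, 0])

```text
time_s: 5.3
ee_pos: [0.5316, 0.2475, 0.4209]
eef_rot: [3.14, 0.006, -3.054]
force: [0.6, 1.1, 0.0]
grip_width: 0.0468
```

Run:
```python
from h import *
im=vision.camera("wrist"); cv2.imwrite("pics/w3.png",im); pp=P("wrist")
o=sensors.get_obs(); print(o["time_s"],o["ee_pos"],o["eef_rot"],o["grip_width"],o["force"])
hsv=cv2.cvtColor(im,cv2.COLOR_BGR2HSV)
m=cv2.inRange(hsv,(100,120,60),(130,255,255)); m[:,330:]=0;m[260:]=0
c=max(cv2.findContours(m,cv2.RETR_EXTERNAL,cv2.CHAIN_APPROX_NONE)[0],key=cv2.contourArea)
pts=np.array([atz("wrist",p[0],.062,pp)[:2] for p in c]).astype(np.float32)
print(cv2.minAreaRect(pts*1000))
for q in vision.pinpoint("slide_grip","wrist"):
    X=atz("wrist",q["at"][::-1],.07,pp); print(q["at"],q["confidence"],X,(X[:2]-[.5427,.1230])@[-.0894,.996])
```

```text
5.35 [0.53165061 0.24749556 0.42235978] [ 3.13931564  0.00762082 -3.05389847] 0.04671093422482383 [ 0.95797432 -0.21269911  2.46219945]
((542.0762329101562, 127.29070281982422), (102.46388244628906, 120.57647705078125), 4.721827507019043)
[198.0, 274.9] 0.72 [0.5317127 0.2494306 0.07     ] 0.12690714382180956
```

View pics/w3.png

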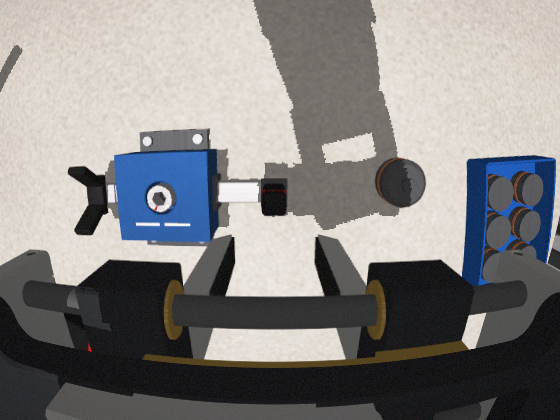

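Call:
arm_command(plan=[-1, 0.17, -1, 0, 0, -1, 0.17, -1, 0, 0, -1, 0.17, -1, 0, 0, -1, 0.17, -1, 0, 0, -1, 0.17, -1, 0, 0, -1, 0.17, -1, 0, 0, -1, 0.17, -1, 0, 0, -1, 0.17, -1, 0, 0, -1, 0.17, -1, 0, 0])

```text
time_s: 6.3
ee_pos: [0.5998, -0.1573, 0.4136]
eef_rot: [3.141, -0.003, -3.059]
force: [-0.3, 0.7, -0.1]
grip_width: 0.0944
```

Call:
arm_command(plan=[-1, 0, -0.24, 0, 0, -1, 0, -0.24, 0, 0, -1, 0, -0.24, 0, 0, -1, 0, -0.24, 0, 0, -1, 0, -0.24, 0, 0])

```text
time_s: 6.8
ee_pos: [0.6001, -0.2473, 0.4151]
eef_rot: [3.141, -0.001, -3.053]
force: [0.2, 0.8, -0.2]
grip_width: 0.0937
```

Run:
```python
from h import *
im=vision.camera("wrist"); cv2.imwrite("pics/w4.png",im); pp=P("wrist")
o=sensors.get_obs(); print(o["time_s"],o["ee_pos"],o["eef_rot"],o["grip_width"],o["qpos"])
for n,z in(("key_grip",.151),("key_tip",.01),("key_rack",0)):
  for q in vision.pinpoint(n,"wrist"):
    print(n,np.round(q["at"]),q["confidence"],atz("wrist",q["at"][::-1],z,pp))
```

```text
6.85 [ 0.60010048 -0.24711     0.4154768 ] [ 3.14111301e+00 -4.90872292e-04 -3.05247581e+00] 0.09403336934980007 [-4.47064360e-01  5.19248239e-01  1.19070250e+00  1.63132430e-04
  1.43230894e+00 -2.10699999e+00]
key_grip [169. 207.] 0.79 [ 0.56295425 -0.3012322   0.151     ]
key_grip [93. 42.] 0.67 [ 0.50160561 -0.46425773  0.151     ]
key_tip [102. 105.] 0.97 [ 0.49957366 -0.47425499  0.01      ]
key_tip [ 26. 284.] 0.72 [ 0.39665425 -0.2528109   0.01      ]
key_rack [157. 232.] 0.75 [ 0.56260454 -0.30168563  0.        ]
```

View pics/w4.png

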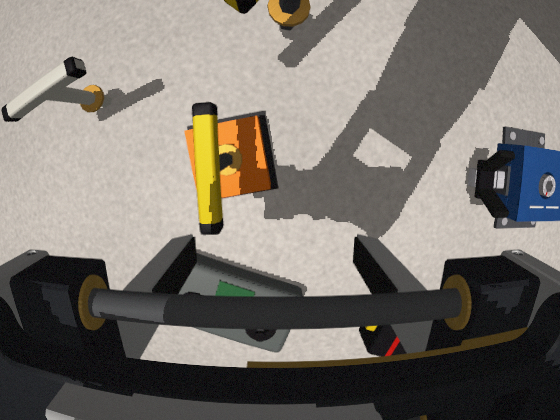

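Run:
```python
from h import *
im=cv2.imread("pics/w4.png"); pp=P("wrist")
hsv=cv2.cvtColor(im,cv2.COLOR_BGR2HSV)
m=cv2.inRange(hsv,(22,150,90),(34,255,255))|cv2.inRange(hsv,(0,0,0),(180,255,35)); m[:95]=0;m[238:]=0;m[:,:180]=0;m[:,228:]=0
m=cv2.morphologyEx(m,cv2.MORPH_OPEN,np.ones((3,3)))
c=max(cv2.findContours(m,cv2.RETR_EXTERNAL,cv2.CHAIN_APPROX_NONE)[0],key=cv2.contourArea)
for z in(.162,.151):
  pts=np.array([atz("wrist",p[0],z,pp)[:2] for p in c]).astype(np.float32)
  print(z,cv2.minAreaRect(pts*1000))
N=400;S=.0004;cx,cy=.563,-.300
out=[]
for z in(.162,.05):
  g=np.array([[cx+(200-r)*S, cy+(200-k)*S,z] for r in range(N) for k in range(N)])
  uv=proj("wrist",g,pp).astype(np.float32).reshape(N,N,2)
  out.append(cv2.remap(im,uv[...,0],uv[...,1],cv2.INTER_CUBIC))
cv2.imwrite("pics/rec4.png",np.hstack(out))
d=im.copy(); cv2.drawContours(d,[c],-1,(255,0,255),1); cv2.imwrite("pics/c4.png",cv2.resize(d[80:250,150:320],None,fx=3,fy=3))
```

```text
0.162 ((565.4268798828125, -295.97784423828125), (89.20038604736328, 24.751365661621094), 6.938398361206055)
0.151 ((566.882568359375, -298.0059814453125), (93.39395904541016, 25.915008544921875), 6.938368320465088)
```

View pics/rec4.png

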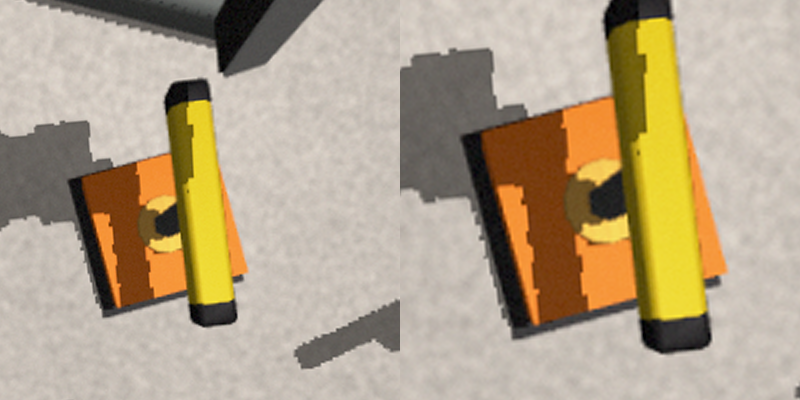

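View pics/c4.png

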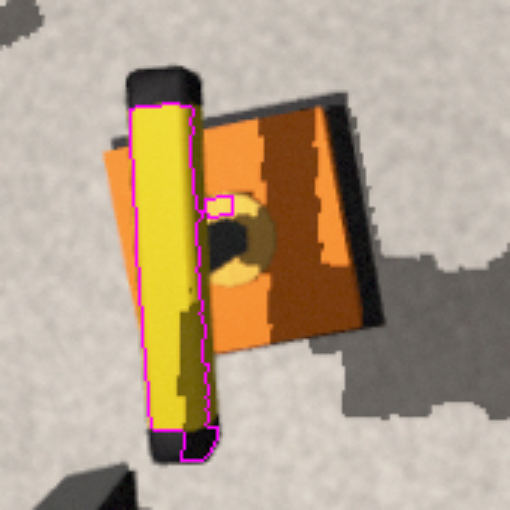

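Call:
arm_command(plan=[-1, 0.072, -0.118, 0, 0, -1, 0.072, -0.118, 0, 0, -1, 0.072, -0.118, 0, 0, -1, 0.072, -0.118, 0, 0])

```text
time_s: 7.4
ee_pos: [0.6285, -0.2949, 0.4161]
eef_rot: [3.142, 0.0, -3.053]
force: [0.3, -0.1, -0.0]
grip_width: 0.0939
```

Run:
```python
from h import *
im=vision.camera("wrist"); cv2.imwrite("pics/w5.png",im); pp=P("wrist")
o=sensors.get_obs(); print(o["time_s"],o["ee_pos"],o["eef_rot"])
N=600;S=.00025;cx,cy=.563,-.300
g=np.array([[cx+(300-r)*S, cy+(200-k)*S,.162] for r in range(N) for k in range(400)])
uv=proj("wrist",g,pp).astype(np.float32).reshape(N,400,2)
rec=cv2.remap(im,uv[...,0],uv[...,1],cv2.INTER_CUBIC)
cv2.imwrite("pics/rec5.png",rec)
hsv=cv2.cvtColor(rec,cv2.COLOR_BGR2HSV); m=cv2.inRange(hsv,(22,150,80),(34,255,255))
c=max(cv2.findContours(m,cv2.RETR_EXTERNAL,cv2.CHAIN_APPROX_NONE)[0],key=cv2.contourArea); print(cv2.minAreaRect(c),cv2.fitEllipse(c))
for r in range(100,520,40):
    k=np.where(m[r])[0]; print(r,k[[0,-1]] if len(k) else None)
```

```text
7.45 [ 0.62847403 -0.29469156  0.41643706] [-3.14134476e+00  5.62612300e-04 -3.05317887e+00]
((209.41384887695312, 304.08685302734375), (325.5706787109375, 74.46747589111328), 83.41805267333984) ((205.28530883789062, 302.6006774902344), (68.92671203613281, 421.504150390625), 172.99891662597656)
100 None
140 None
180 [159 221]
220 [165 224]
260 [170 230]
300 [173 245]
340 [179 239]
380 [185 244]
420 [189 249]
460 [194 251]
500 None
```

View pics/rec5.png

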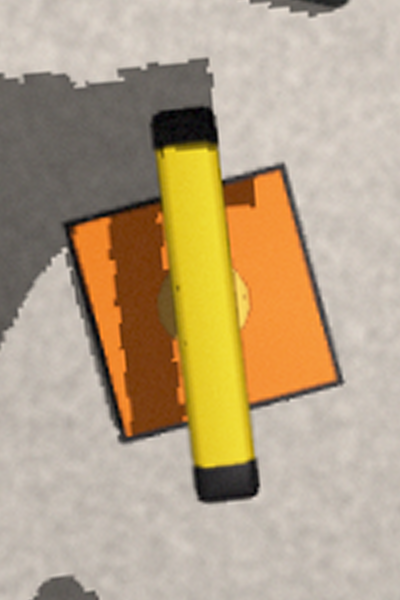

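Call:
arm_command(plan=[-0.4, -0.166, -0.0165, 0, 0.013, -0.4, -0.166, -0.0165, 0, 0.013, -0.4, -0.166, -0.0165, -0.08, 0.013, -0.4, -0.166, -0.0165, -0.16, 0.013, -0.4, -0.166, -0.0165, -0.213, 0.013, -0.4, -0.166, -0.0165, -0.213, 0.013])

```text
time_s: 8.05
ee_pos: [0.5617, -0.3013, 0.3285]
eef_rot: [3.139, -0.003, -3.026]
force: [-0.0, 0.8, 0.5]
grip_width: 0.0656
```

Run:
```python
from h import *
im=vision.camera("wrist"); cv2.imwrite("pics/w6.png",im)
o=sensors.get_obs(); print(o["time_s"],o["ee_pos"],o["eef_rot"],o["force"],o["grip_width"])
```

```text
8.1 [ 0.56208195 -0.30158796  0.33072606] [ 3.14093773e+00 -8.20022344e-04 -3.02609847e+00] [ 0.15490852 -0.29227415  0.38623161] 0.06582542654640776
```

View pics/w6.png

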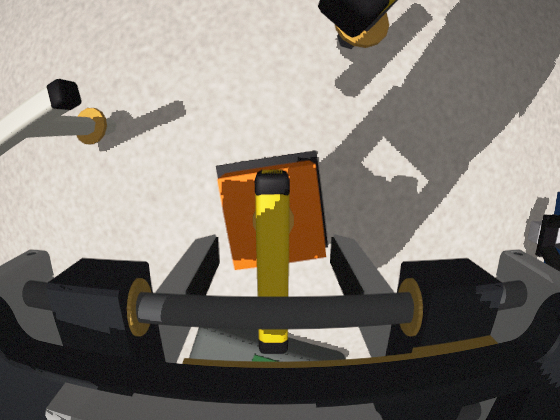

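Call:
arm_command(plan=[0.9, 0, 0, 0, 0, 0.9, 0, 0, 0, 0, 0.9, 0, 0, 0, 0, 0.9, 0, 0, 0, 0, 0.9, 0, 0, 0, 0, 0.9, 0, 0, 0, 0], newtons=55)

```text
time_s: 8.7
ee_pos: [0.5622, -0.3023, 0.3307]
eef_rot: [-3.142, 0.0, -3.027]
force: [-0.2, -0.3, -0.1]
grip_width: 0.0212
```

Call:
arm_command(plan=[0.9, 0, 0, 0.05, 0, 0.9, 0, 0, 0.1, 0, 0.9, 0, 0, 0.16, 0, 0.9, 0, 0, 0.22, 0, 0.9, 0, 0, 0.275, 0, 0.9, 0, 0, 0.275, 0])

```text
time_s: 9.3
ee_pos: [0.5622, -0.3023, 0.4433]
eef_rot: [-3.139, 0.003, -3.027]
force: [0.1, 0.4, -3.0]
grip_width: 0.0158
```

Run:
```python
from h import *
im=vision.camera("wrist"); cv2.imwrite("pics/w7.png",im)
im=vision.camera("side"); cv2.imwrite("pics/s7.png",im)
o=sensors.get_obs(); print(o["time_s"],o["ee_pos"],o["eef_rot"],o["force"],o["grip_width"])
```

```text
9.4 [ 0.56220934 -0.30232569  0.43947268] [ 3.14091066e+00 -8.10616192e-04 -3.02679899e+00] [ 0.3467289   0.05808134 -4.56043528] 0.015367945205604324
```

View pics/w7.png

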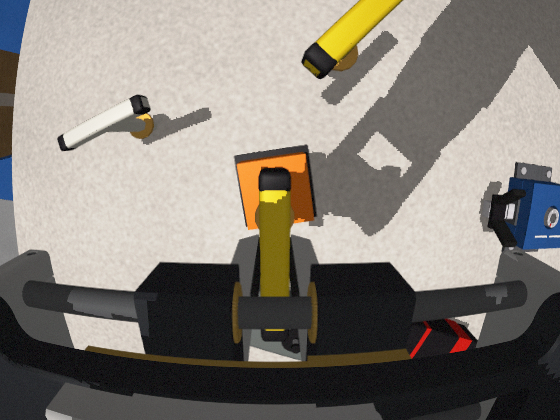

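View pics/s7.png

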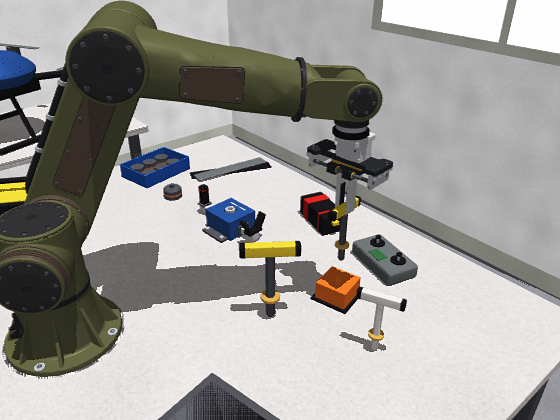

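Run:
```python
from h import *
im=cv2.imread("pics/rec1.png"); hsv=cv2.cvtColor(im,cv2.COLOR_BGR2HSV)
r=(cv2.inRange(hsv,(0,90,80),(12,255,255))|cv2.inRange(hsv,(168,90,80),(180,255,255))); y,x=np.where(r>0); print("red",x.mean(),y.mean(),len(x))
w=cv2.inRange(hsv,(0,0,150),(180,60,255))|r; cs=max(cv2.findContours(w,cv2.RETR_EXTERNAL,cv2.CHAIN_APPROX_NONE)[0],key=cv2.contourArea)
print(cv2.fitEllipse(cs))
h=cv2.inRange(hsv,(0,0,0),(180,255,130)); h[:,:130]=0;h[:,270:]=0;h[:110]=0;h[250:]=0
c=max(cv2.findContours(h,cv2.RETR_EXTERNAL,cv2.CHAIN_APPROX_NONE)[0],key=cv2.contourArea)
M=cv2.moments(c); print("hex c",M["m10"]/M["m00"],M["m01"]/M["m00"],cv2.contourArea(c)*.15**2)
# best-fit hexagon (15mm flats) orientation by IoU
best=[]
for a in np.arange(-30,30,1.):
  for dx in range(-8,9,2):
    for dy in range(-8,9,2):
      cx,cy=200+dx,180+dy; R=15/np.sqrt(3)/.15
      t=np.radians(a+60*np.arange(6)); P_=np.c_[cx+R*np.sin(t),cy-R*np.cos(t)].round().astype(np.int32)
      k=np.zeros_like(h); cv2.fillPoly(k,[P_],255); hm=np.zeros_like(h); cv2.drawContours(hm,[c],-1,255,-1)
      best.append(((k&hm).sum()/(k|hm).sum(),a,cx,cy))
print(sorted(best)[-4:])
```

```text
red 225.69775474956822 103.72538860103627 579
((198.47604370117188, 182.3966827392578), (189.015625, 196.25897216796875), 118.19271087646484)
hex c 200.49581206648344 179.79503119137982 171.92249999999999
[(np.float64(0.8910256410256411), np.float64(17.0), 198, 180), (np.float64(0.8912421293646251), np.float64(13.0), 200, 180), (np.float64(0.8921085786278776), np.float64(17.0), 200, 180), (np.float64(0.8921085786278776), np.float64(17.0), 202, 180)]
```

Call:
arm_command(plan=[0.9, -0.049, 0.9, 0, -0.2, 0.9, -0.049, 0.9, 0, -0.2, 0.9, -0.049, 0.9, 0, -0.2, 0.9, -0.049, 0.9, 0, -0.2, 0.9, -0.049, 0.9, 0, -0.2, 0.9, -0.049, 0.9, 0, -0.2, 0.9, -0.049, 0.9, 0, -0.2, 0.9, -0.049, 0.9, 0, -0.2, 0.9, -0.049, 0.9, 0, -0.2, 0.9, -0.049, 0.9, 0, -0.2])

```text
time_s: 10.4
ee_pos: [0.5428, 0.057, 0.4396]
eef_rot: [-3.141, -0.001, 2.837]
force: [1.0, -0.6, -3.3]
grip_width: 0.0157
```

Run:
```python
from h import *
im=vision.camera("wrist"); cv2.imwrite("pics/w8.png",im)
im=vision.camera("side"); cv2.imwrite("pics/s8.png",im)
o=sensors.get_obs(); print(o["time_s"],o["ee_pos"],o["eef_rot"],o["force"],o["grip_width"])
for c in ("wrist","side"):
  for n in("key_tip","key_grip","socket_floor"):
    for q in vision.pinpoint(n,c): print(c,n,np.round(q["at"],1),round(q["confidence"],2))
```

```text
10.5 [0.54282112 0.05636096 0.44003039] [-3.14106127e+00 -7.99871845e-04  2.83593659e+00] [ 0.83193093 -0.98247301 -2.7119658 ] 0.015698257197913255
wrist key_tip [157.5  51.5] 0.7
wrist key_grip [261.1 269.3] 0.69
wrist socket_floor [177.1 328.8] 0.94
side key_tip [345.9 378.5] 0.81
side key_tip [204.8 240.3] 0.75
side key_tip [313.7 271.6] 0.63
side key_tip [156.7 238. ] 0.3
side key_grip [297.8 381. ] 0.95
side key_grip [158.2 241.3] 0.84
side key_grip [248.1 270.8] 0.64
side key_grip [202.9 241.7] 0.31
```

View pics/w8.png

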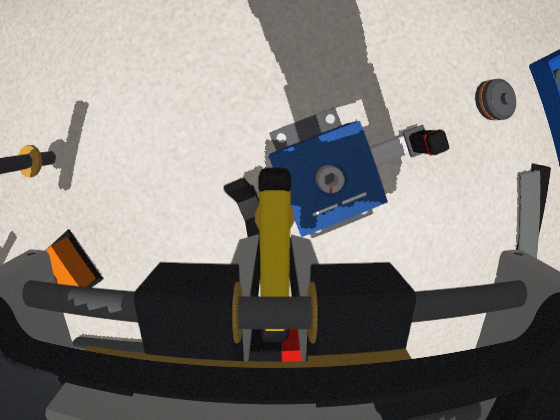

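View pics/s8.png

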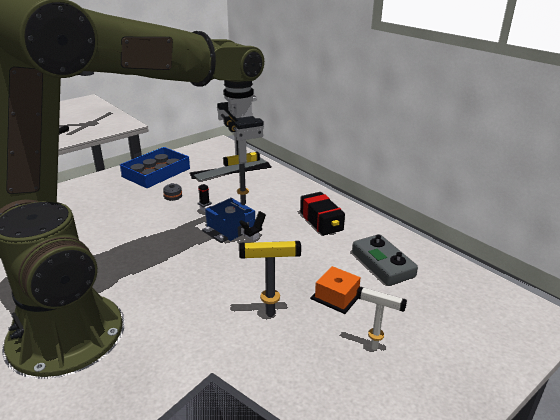

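Run:
```python
from h import *
im=cv2.imread("pics/w8.png"); pp=P("wrist")
cx,cy=.5427,.1229; S=.00015;N=400
g=np.array([[cx+(200-r)*S, cy+(200-k)*S,.066] for r in range(N) for k in range(N)])
uv=proj("wrist",g,pp).astype(np.float32).reshape(N,N,2)
rec=cv2.remap(im,uv[...,0],uv[...,1],cv2.INTER_CUBIC)
# handle rect z: at tool grip z .26+.011
g=np.array([[.5427+(200-r)*.0004, .0564+(200-k)*.0004,.271] for r in range(N) for k in range(N)])
uv=proj("wrist",g,pp).astype(np.float32).reshape(N,N,2)
rec2=cv2.remap(im,uv[...,0],uv[...,1],cv2.INTER_CUBIC)
cv2.imwrite("pics/rec8.png",np.hstack([rec,rec2]))
```

```text
(no output)
```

View pics/rec8.png

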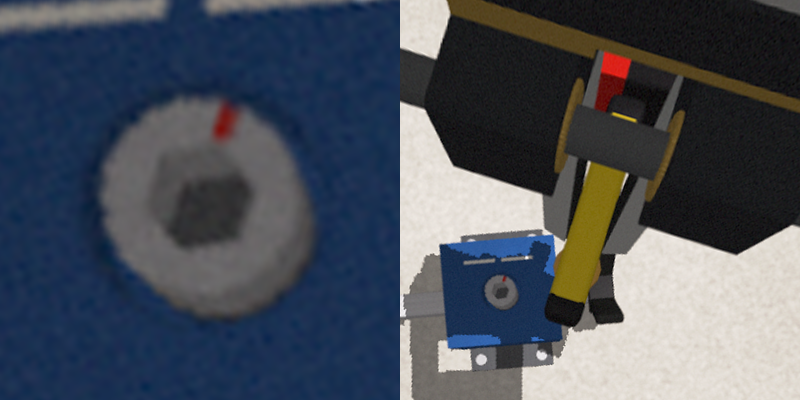

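Call:
arm_command(plan=[0.9, 0, 0.08, 0, 0, 0.9, 0, 0.166, 0, 0, 0.9, 0, 0.166, 0, 0, 0.9, 0, 0.166, -0.05, 0, 0.9, 0, 0.166, -0.09, 0, 0.9, 0, 0.166, -0.09, 0])

```text
time_s: 11.4
ee_pos: [0.5425, 0.1237, 0.4027]
eef_rot: [-3.14, -0.003, 2.837]
force: [-0.0, 0.0, -2.9]
grip_width: 0.0156
```

Run:
```python
from h import *
o=sensors.get_obs(); print(o["time_s"],o["ee_pos"],o["eef_rot"],o["force"],o["moment"],o["grip_width"])
for c in ("scene","side"):
  im=vision.camera(c); cv2.imwrite(f"pics/{c}9.png",im)
  u,v=proj(c,[.5427,.123,.1])[0].astype(int); cv2.imwrite(f"pics/{c}9c.png",cv2.resize(im[v-60:v+60,u-60:u+60],None,fx=5,fy=5,interpolation=cv2.INTER_CUBIC))
  for n in("key_tip","key_grip"):
    for q in vision.pinpoint(n,c): print(c,n,np.round(q["at"],1),round(q["confidence"],2))
  print(c,"exp tip,grip",proj(c,[[.5427,.123,.073],[.5427,.123,.214]]), "crop0",u-60,v-60)
```

```text
11.4 [0.54252062 0.12368353 0.40267215] [-3.13988338 -0.00314437  2.83729783] [-0.04137707  0.01052852 -2.86158058] [-0.01654817  0.03866861 -0.03507747] 0.01563586141202317
scene key_tip [209.5 343.5] 0.81
scene key_tip [232.5 151.4] 0.79
scene key_tip [209.  222.3] 0.73
scene key_grip [159.6 218.2] 0.97
scene key_grip [193.  137.4] 0.79
scene key_grip [171.  348.4] 0.68
scene key_grip [286.6 200.8] 0.2
scene exp tip,grip [[342.82080045 209.32789836]
 [347.61979081 170.04218005]] crop0 283 142
side key_tip [348.3 379.9] 0.97
side key_tip [314.9 270.2] 0.64
side key_grip [299.  380.6] 0.95
side key_grip [293.2 335.3] 0.7
side key_grip [190.2 203.9] 0.67
side key_grip [159.3 224.9] 0.65
side key_grip [249.8 269.7] 0.55
side exp tip,grip [[229.99377326 206.47174645]
 [227.68470503 162.94588345]] crop0 169 138
```

View pics/scene9c.png

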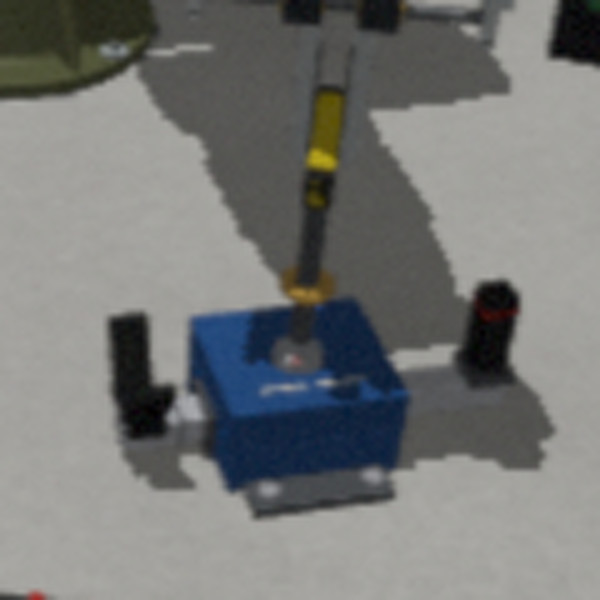

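View pics/side9c.png

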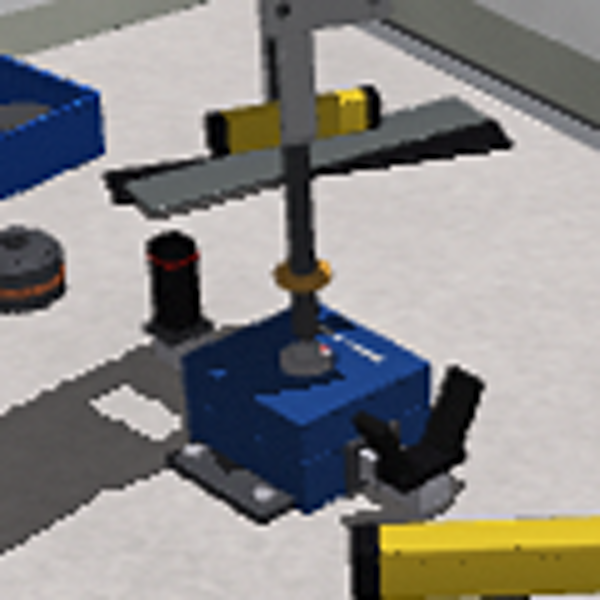

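Call:
arm_command(plan=[0.9, 0, -0.001, -0.015, 0, 0.9, 0, -0.001, -0.025, 0, 0.9, 0, -0.001, -0.035, 0, 0.9, 0, -0.001, -0.045, 0, 0.9, 0, -0.001, -0.045, 0])

```text
time_s: 12.2
ee_pos: [0.5426, 0.1236, 0.3858]
eef_rot: [-3.141, -0.001, 2.837]
force: [-0.9, -1.4, -3.7]
grip_width: 0.0157
```

Run:
```python
from h import *
o=sensors.get_obs(); print(o["time_s"],o["ee_pos"],o["eef_rot"],o["force"],o["moment"],o["grip_width"])
```

```text
12.2 [0.5425851  0.12360539 0.38580563] [-3.14084333e+00 -1.18162582e-03  2.83746482e+00] [-0.85146232 -1.35583206 -3.66744571] [-0.2137071   0.15273164 -0.01521287] 0.015749007394086172
```

Call:
arm_command(plan=[0.9, 0, -0.0015, -0.012, 0, 0.9, 0, -0.0015, -0.022, 0, 0.9, 0, -0.0015, -0.032, 0, 0.9, 0, -0.0015, -0.04, 0, 0.9, 0, -0.0015, -0.045, 0, 0.9, 0, -0.0015, -0.045, 0])

```text
time_s: 12.8
ee_pos: [0.5429, 0.1231, 0.372]
eef_rot: [3.139, 0.005, 2.838]
force: [-5.4, -1.2, 24.1]
grip_width: 0.0159
```

Run:
```python
from h import *
o=sensors.get_obs(); print(o["time_s"],o["ee_pos"],o["eef_rot"],o["force"],o["moment"],o["grip_width"])
```

```text
12.8 [0.54289249 0.12310618 0.37200579] [3.13915774 0.00526219 2.83754993] [-5.42153422 -1.18032266 24.11346584] [-0.45859371  1.58260212 -0.02271933] 0.015899986228380358
```

Run:
```python
from h import *
out=[]
for c in ("scene","side"):
  im=vision.camera(c); cv2.imwrite(f"pics/{c}10.png",im)
  u,v=proj(c,[.5427,.123,.1])[0].astype(int)
  s=6; cr=cv2.resize(im[v-35:v+35,u-30:u+30],None,fx=s,fy=s,interpolation=cv2.INTER_CUBIC)
  # expected collar for home: rings z .082,.088 r=.017
  for z,col in((.082,(0,255,0)),(.088,(0,255,0)),(.066,(255,0,255))):
    r=.017 if z>.07 else .015
    t=np.linspace(0,2*np.pi,60); q=proj(c,np.c_[.5427+r*np.cos(t),.123+r*np.sin(t),0*t+z])
    q=((q-[u-30,v-35]+.5)*s).astype(np.int32); cv2.polylines(cr,[q.reshape(-1,1,2)],True,col,1)
  out.append(cr)
cv2.imwrite("pics/col10.png",np.hstack(out))
```

```text
(no output)
```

View pics/col10.png

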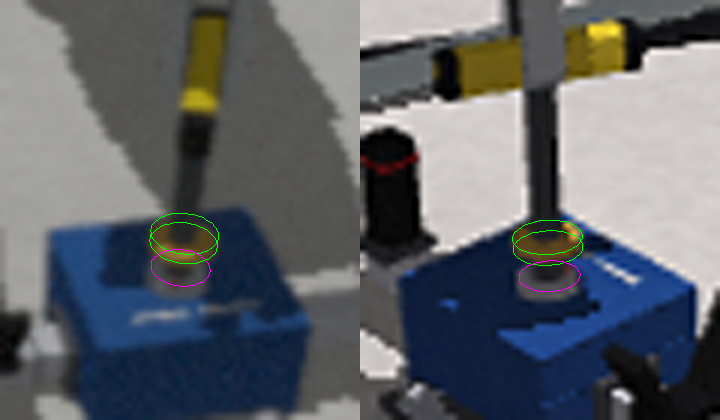

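Call:
arm_command(plan=[0.9, -0.0015, -0.0005, 0, 0, 0.9, -0.003, -0.001, 0, 0, 0.9, -0.003, -0.001, -0.003, 0, 0.9, -0.003, -0.001, -0.003, 0])

```text
time_s: 13.3
ee_pos: [0.5419, 0.1228, 0.3719]
eef_rot: [3.138, 0.008, 2.838]
force: [-4.9, -1.7, 31.1]
grip_width: 0.0157
```

Run:
```python
from h import *
o=sensors.get_obs(); print(o["time_s"],o["ee_pos"],o["eef_rot"],o["force"],o["moment"],o["grip_width"])
```

```text
13.3 [0.54187235 0.12277809 0.37190979] [3.13781818 0.0075454  2.83751879] [-4.90401732 -1.72402183 31.08827375] [-0.29430376  1.32402054  0.0257069 ] 0.015697017371288716
```

Run:
```python
from h import *
from scipy.spatial.transform import Rotation as Ro
o=sensors.get_obs(); im=vision.camera("wrist"); cv2.imwrite("pics/w11.png",im); pp=P("wrist")
T=Ro.from_euler("xyz",o["eef_rot"]).as_matrix(); p=np.array(o["ee_pos"])
def pt(x,y,z): return proj("wrist",(p+T@np.array([x,y,z])),pp)[0].round(1)
for off in(0,.005,.010):
    print(off,"near top/bot",pt(.05,0,.169+off),pt(.05,0,.191+off),"far top",pt(-.05,0,.169+off),"collar top far rim",pt(.017,0,.180+off+.095), pt(.0,.017,.180+off+.095),pt(.0,-.017,.180+off+.095))
s=im[140:360,210:340]; s=cv2.convertScaleAbs(s,alpha=1.5,beta=20); cv2.imwrite("pics/w11c.png",cv2.resize(s,None,fx=2.7*1.0,fy=2.7,interpolation=cv2.INTER_CUBIC))
s=cv2.imread("pics/side10.png"); cv2.imwrite("pics/s10c.png",cv2.resize(s[140:240,185:275],None,fx=6,fy=6,interpolation=cv2.INTER_CUBIC))
```

```text
0 near top/bot [274.  171.4] [274.1 167. ] far top [274.  351.8] collar top far rim [274.2 198.5] [295.1 219.1] [253.2 219.1]
0.005 near top/bot [274.  170.3] [274.1 166.2] far top [274.  346.6] collar top far rim [274.2 197.3] [294.8 217.6] [253.6 217.5]
0.01 near top/bot [274.1 169.3] [274.1 165.4] far top [274.  341.7] collar top far rim [274.2 196.2] [294.4 216.1] [254.  216.1]
```

View pics/w11c.png

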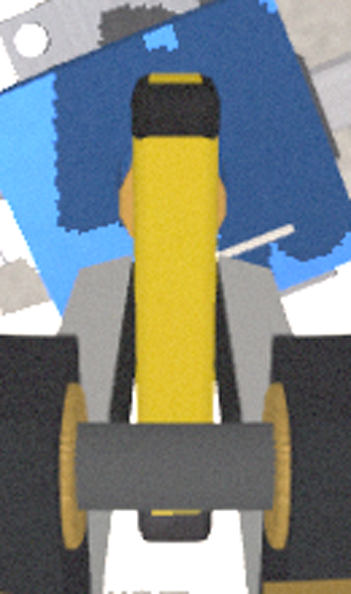

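View pics/s10c.png

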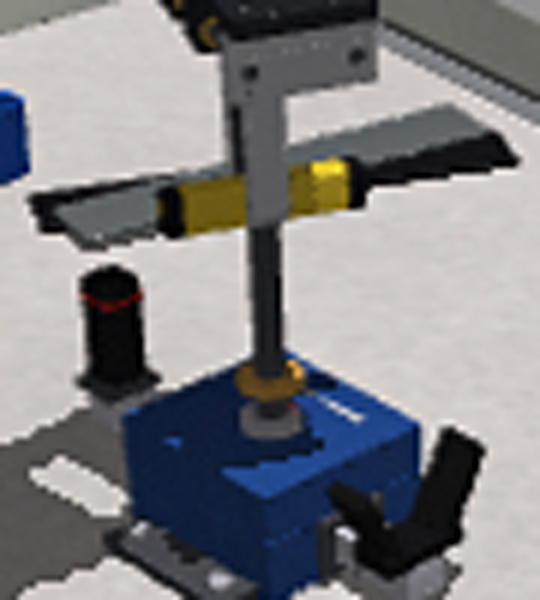

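The collar (side crop 270,381) sits about 20 mm above the screw head (272,417). That agrees with the expected 19 mm, and the travel plus the solid 31 N contact also say the key is home. I'll ease the pressure slightly and turn clockwise.

Call:
arm_command(plan=[0.9, -0.001, -0.001, 0.005, 0, 0.9, -0.001, -0.001, 0.005, -0.05, 0.9, -0.001, -0.001, 0.005, -0.1, 0.9, -0.001, -0.001, 0.005, -0.15, 0.9, -0.001, -0.001, 0.005, -0.2, 0.9, -0.001, -0.001, 0.005, -0.2])

```text
time_s: 13.95
ee_pos: [0.5414, 0.1225, 0.3721]
eef_rot: [3.136, 0.004, 2.415]
force: [-1.3, 0.8, 16.6]
grip_width: 0.0152
```

Run:
```python
from h import *
o=sensors.get_obs(); print(o["time_s"],o["ee_pos"],o["eef_rot"],o["force"],o["moment"],o["grip_width"])
```

```text
13.95 [0.54142915 0.12252315 0.3721252 ] [3.13641431 0.00361686 2.4150387 ] [-1.2902775   0.84826004 16.57182496] [0.34561155 0.26759198 0.0970853 ] 0.015212108245559235
```

Call:
arm_command(plan=[0.9, 0, 0, 0, -0.05, 0.9, 0, 0, 0, -0.1, 0.9, 0, 0, 0, -0.15, 0.9, 0, 0, 0, -0.2, 0.9, 0, 0, 0, -0.25, 0.9, 0, 0, 0, -0.3, 0.9, 0, 0, 0, -0.35, 0.9, 0, 0, 0, -0.35, 0.9, 0, 0, 0, -0.35])

```text
time_s: 14.85
ee_pos: [0.5416, 0.1225, 0.3722]
eef_rot: [3.134, -0.001, 1.685]
force: [1.4, 1.2, 16.1]
grip_width: 0.0159
```

Run:
```python
from h import *
o=sensors.get_obs(); print(o["time_s"],o["ee_pos"],o["eef_rot"],o["force"],o["moment"],o["grip_width"])
```

```text
14.85 [0.54156205 0.12250159 0.37217646] [ 3.13438264e+00 -7.26691998e-04  1.68549571e+00] [ 1.42255904  1.21303983 16.10775137] [ 0.29187303 -0.3474758   0.03964434] 0.015916156181445807
```

Call:
arm_command(plan=[0.9, 0, 0, 0, -0.03, 0.9, 0, 0, 0, -0.05, 0.9, 0, 0, 0, -0.065, 0.9, 0, 0, 0, -0.065])

```text
time_s: 15.25
ee_pos: [0.5416, 0.1225, 0.3722]
eef_rot: [3.134, -0.002, 1.549]
force: [1.4, 0.9, 13.9]
grip_width: 0.0156
```

Run:
```python
from h import *
o=sensors.get_obs(); print(o["time_s"],o["ee_pos"],o["eef_rot"],o["force"],o["moment"],o["grip_width"])
```

```text
15.25 [0.54158887 0.12250569 0.37216185] [ 3.13435411e+00 -1.64353773e-03  1.54854454e+00] [ 1.41092889  0.85402922 13.87014897] [ 0.23878516 -0.38998158  0.16071107] 0.0155509651416347
```

Call:
arm_command(plan=[0.9, 0, 0, 0, -0.02, 0.9, 0, 0, 0, -0.04, 0.9, 0, 0, 0, -0.04, 0.9, 0, 0, 0, -0.04])

```text
time_s: 15.65
ee_pos: [0.5416, 0.1225, 0.3722]
eef_rot: [3.134, -0.002, 1.466]
force: [1.7, 0.7, 14.3]
grip_width: 0.0158
```

Run:
```python
from h import *
o=sensors.get_obs(); print(o["time_s"],o["ee_pos"],o["eef_rot"],o["force"],o["moment"],o["grip_width"])
```

```text
15.65 [0.54160751 0.1224832  0.37218121] [ 3.13441596e+00 -2.10330540e-03  1.46600171e+00] [ 1.74750407  0.6737739  14.33639745] [ 0.28512304 -0.52387662  0.26419734] 0.015768555522134946
```

Call:
arm_command(plan=[0.9, 0, 0, 0, -0.02, 0.9, 0, 0, 0, -0.04, 0.9, 0, 0, 0, -0.04, 0.9, 0, 0, 0, -0.04])

```text
time_s: 16.05
ee_pos: [0.5416, 0.1225, 0.3722]
eef_rot: [3.135, -0.003, 1.383]
force: [2.6, 0.6, 14.7]
grip_width: 0.0153
```

Run:
```python
from h import *
o=sensors.get_obs(); print(o["time_s"],o["ee_pos"],o["eef_rot"],o["force"],o["moment"],o["grip_width"])
im=vision.camera("wrist"); cv2.imwrite("pics/w12.png",im)
```

```text
16.05 [0.54161457 0.12247242 0.37217211] [ 3.13455497e+00 -2.58489230e-03  1.38250920e+00] [ 2.58327     0.61710897 14.69159026] [ 0.09407089 -0.5293365   0.43234874] 0.015330409852361733
```

View pics/w12.png

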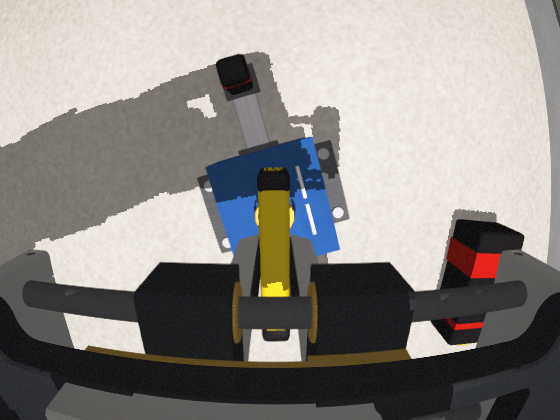

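Call:
arm_command(plan=[0.9, 0, 0, 0, 0.02, 0.9, 0, 0, 0, 0.04, 0.9, 0, 0, 0, 0.04, 0.2, 0, 0, 0, 0.04, 0, 0, 0, 0, 0.04, 0, 0, 0, 0, 0.04, 0, 0, 0, 0, 0.04, 0, 0, 0, 0, 0.04, 0, 0, 0, 0, 0.04])

```text
time_s: 17.0
ee_pos: [0.541, 0.1223, 0.3693]
eef_rot: [-3.141, 0.0, 1.466]
force: [0.1, 0.0, 0.4]
grip_width: 0.0467
```

Run:
```python
from h import *
o=sensors.get_obs(); print(o["time_s"],o["ee_pos"],o["eef_rot"],o["force"],o["moment"],o["grip_width"])
im=vision.camera("wrist"); cv2.imwrite("pics/w13.png",im)
```

```text
17.0 [0.54104275 0.12227528 0.36934329] [-3.14145114e+00  3.13247058e-05  1.46570208e+00] [0.05086705 0.0168071  0.40036715] [-0.026033    0.04696778  0.01085672] 0.04666585934402385
```

View pics/w13.png

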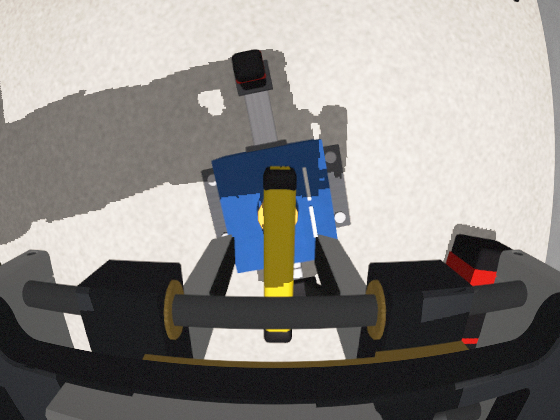

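Call:
arm_command(plan=[0, 0, 0, 0.06, 0, 0, 0, 0, 0.15, 0, 0, 0, 0, 0.25, 0, 0, 0, -0.1, 0.25, 0, 0, 0, -0.2, 0.25, 0, 0, 0, -0.3, 0.25, 0, 0, 0, -0.3, 0.25, 0, 0, 0, -0.3, 0.25, 0])

```text
time_s: 17.85
ee_pos: [0.541, 0.0018, 0.4694]
eef_rot: [-3.142, -0.0, 1.464]
force: [-0.2, 0.4, -0.2]
grip_width: 0.047
```

Run:
```python
from h import *
o=sensors.get_obs(); print(o["time_s"],o["ee_pos"],o["eef_rot"],o["force"],o["grip_width"])
im=vision.camera("wrist"); cv2.imwrite("pics/w14.png",im); pp=P("wrist")
for n,z in(("slide_grip",.07),("key_grip",.183),("socket_floor",.042)):
  for q in vision.pinpoint(n,"wrist"): 
    X=atz("wrist",q["at"][::-1],z,pp); print(n,q["at"],q["confidence"],X,(X[:2]-[.5427,.123])@[-.0894,.996])
out=[]
for c in("scene","side"):
  im2=vision.camera(c); cv2.imwrite(f"pics/{c}14.png",im2)
  u,v=proj(c,[.5427,.123,.1])[0].astype(int); out.append(cv2.resize(im2[v-50:v+50,u-40:u+60],None,fx=4,fy=4,interpolation=cv2.INTER_CUBIC))
cv2.imwrite("pics/c14.png",np.hstack(out))
```

```text
17.85 [0.54101807 0.00182852 0.46944196] [-3.14157124e+00 -1.86184821e-04  1.46414872e+00] [-0.2009722   0.40066932 -0.18241624] 0.04697354232702714
key_grip [71.3, 259.3] 0.61 [0.54044793 0.12309976 0.183     ] 0.0003007000060354487
```

View pics/w14.png

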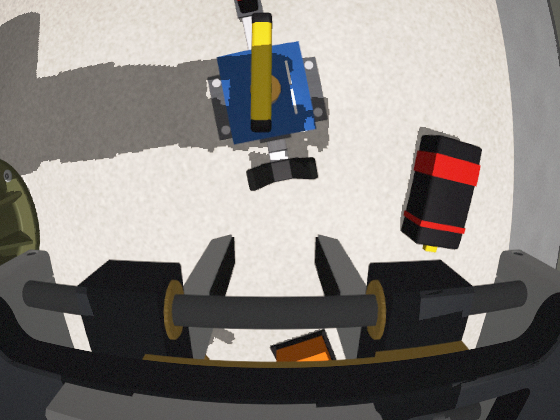

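View pics/c14.png

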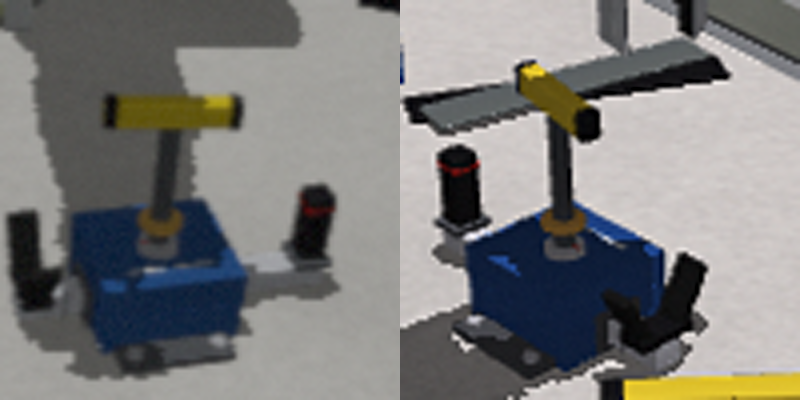

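Run:
```python
from h import *
im=cv2.imread("pics/w14.png"); pp=P("wrist")
hsv=cv2.cvtColor(im,cv2.COLOR_BGR2HSV)
m=cv2.inRange(hsv,(22,150,80),(34,255,255)); m[140:]=0
m=cv2.morphologyEx(m,cv2.MORPH_OPEN,np.ones((3,3)))
c=max(cv2.findContours(m,cv2.RETR_EXTERNAL,cv2.CHAIN_APPROX_NONE)[0],key=cv2.contourArea)
for z in(.194,.183):
  pts=np.array([atz("wrist",p[0],z,pp)[:2] for p in c]).astype(np.float32); print(z,cv2.minAreaRect(pts*1000), cv2.fitLine(pts,cv2.DIST_HUBER,0,.001,.001).ravel())
a=[]
for f in("scene","side"):
  i=cv2.imread(f"pics/{f}14.png"); u,v=proj(f,[.5427,.123,.072])[0].astype(int); a.append(cv2.resize(i[v-15:v+15,u-15:u+15],(390,390),interpolation=cv2.INTER_CUBIC))
cv2.imwrite("pics/z14.png",np.hstack(a))
```

```text
0.194 ((542.0494384765625, 123.05671691894531), (80.30595397949219, 15.585063934326172), 84.10447692871094) [0.11062519 0.9938622  0.54201454 0.12233782]
0.183 ((541.830810546875, 125.41474914550781), (83.76393127441406, 16.25616455078125), 84.10440063476562) [0.11062531 0.9938622  0.5417944  0.12466489]
```

View pics/z14.png

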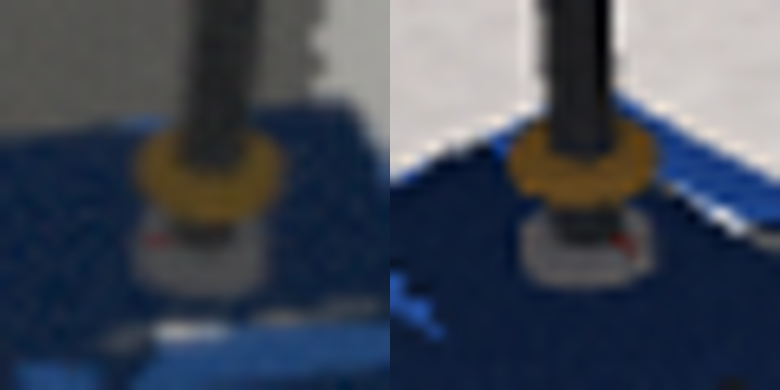

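Run:
```python
from h import *
for c in("scene","side"): vision.camera(c)
r=[]
for c in("scene","side"):
  q=vision.pinpoint("slide_grip",c); print(c,[(x["at"],round(x["confidence"],2)) for x in q]); r.append(ray(c,q[0]["at"][::-1]))
  print(proj(c,[.5427-.0894*.125,.123+.996*.125,.07]))
print(tri(r), "start was .5308 .2199 .0622")
for n in("motor","battery","remote"):
  d=[vision.pinpoint(n,c)[0]["at"] for c in("scene","side")]; print(n,tri([ray(c,a[::-1]) for c,a in zip(("scene","side"),d)])[0])
```

```text
scene [([208.2, 378.9], 0.96)]
[[381.21628215 205.35339513]]
side [([193.1, 203.4], 0.77)]
[[203.76151798 192.93765041]]
(array([0.53227585, 0.2443647 , 0.06542505]), [0.005802931518116041, 0.005802931518115953]) start was .5308 .2199 .0622
motor [0.50718869 0.40513851 0.0010754 ]
battery [ 0.7721424  -0.02073051 -0.00384427]
remote [ 0.74016883 -0.29339771 -0.00148134]
```

Run:
```python
from station import job
print(job.hand_in())
```

```text
the job is handed in; nothing more can be done
None
```

The job is handed in at about 18 s of the 62 s allowed. The bar is on its middle click, the screw is turned clockwise to its stop, and the key is standing released in the socket. `hand_in` gives no verdict, so this rests on my own checks.

- **Bar:** I gripped the black handle and moved it 25.9 mm. After release the wrist camera measured 25.6 mm of travel, and the last scene and side pictures gave about 24.4 mm. The two rays in that last check missed each other by about 12 mm, so it is the weaker measurement.
- **Key:** I lifted it about 9 mm low in the grip because the jaws were still closing. I pushed it home until it met a solid contact of about 31 N. My first overlay read the tip as about 4 mm too high. The travel, the wrist view of the handle, and a second look at the collar gap (18–20 mm against 19 mm expected) all say it is fully home.
- **Screw:** I turned the key until the torque climbed to 0.43 N m. The handle ended about 1.77 rad clockwise of the cradle's x axis. Taking off the 0.14 rad play still leaves 1.63 rad, a little past the 1.5 stop, so there is some angle error. The red mark points to -y, which fits the screw being at its stop.
- **Clearance:** The gripper was clear of everything at the end. The battery, motor and remote re-measured within 8 mm of their first positions, which is about the accuracy of those measurements.

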